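Push the spare cover into the clip rack

ROBOT

A 7-joint arm with a two-finger parallel gripper is mounted at the origin on a cart in front of the work surface, level with it; the furniture and walls round the work are solid. World frame = base frame: x ahead of the robot, y to its left, z up, the work surface at z = 0. Lengths are in m, angles in rad, forces in N, time in s.
With the tool pointing down it reaches from about 0.35 to 0.9 m from the base axis. Payload 8.1 kg.
Tool frame: the origin (TCP) lies at the centre of the arm's flange, where the gripper is bolted on; the fingertips stand 178 mm ahead of it and the grasp point (between the pads) lies 159 mm ahead of it; z points along the fingers, y is the line along which they close (so a half turn about z gives the same grasp; the last joint's range is limited). The gripper opens to 92 mm and grips with 3 to 60 N. Pads are 19 mm wide; open, the fingers measure 130 mm over their backs; the gripper's body (75 mm by 190 mm) begins 47 mm behind the grasp point.
Start: joints at [-0.103, 0.434, 0.025, 1.573, -0.012, 1.134, -0.075], TCP at [0.625, -0, 0.405] pointing down, gripper open.
Joint ranges: [-2.62, 2.62], [-0.44, 2.09], [-1.27, 1.32], [0.08, 2.57], [-1.32, 4.46], [0.12, 2], [-2.74, 2.74]. Speed limits (rad/s): [2.22, 2.22, 3.01, 3.01, 3.14, 3.14, 3.14].

INTERFACE

Orientations are given as a rotation vector (axis times angle).
In Python, from cell import arm gives the robot as it stands. The module is installed in compiled form; this text tells all that it offers.
- The arm moves only by the shell command python3 -m inch 'ROWS' [FORCE]. ROWS is text: rows parted by semicolons, each of 5 numbers parted by spaces: the shift along the tool's x, y, z in m, then the turn about the tool's z in rad, then the finger opening in m, from 0 to 0.0918. In form: x y z roll fingers; .... A call has 1 to 5 rows; each row is the pose to reach, as a shift and turn from the pose commanded when the call began, along the tool's axes at that moment; what a row does not reach only later rows make up. A row lasts 1/10 s, in which the tool goes at most 50 mm and 8.59 degrees, less where a joint would pass 70% of its speed; a pose out of reach is approached as far as the arm can. A call with a gripper value outside its range is refused whole. The fingers move at their own pace and stop on an object; FORCE is the grip in N (left out, the last holds). Time passes only in rows, so rows that repeat a pose let the fingers close. It gives the time, the measured TCP pose, the force, the opening and the grip force at its end, in the units of the state.
- arm.observe(): the state, without advancing time (a new reading comes with each control period).
- arm.get_image(name): name is "side" or "top"; returns the picture (420x560x3 uint8, red, green, blue); there is no depth.
- arm.get_calibration(name): a dict with "intrinsics" (3x3 intrinsics, pixels), "pose" (4x4, takes a point from camera to world coordinates). Camera axes: x right, y up, looking along -z (the intrinsics and any distortion apply to the point x, -y, -z); pixel columns grow to the right and rows downward; lengths in m; the calibration is good to about 2 mm. A picture is of the moment at which its call begins. get_calibration takes no time and is no camera call.
- arm.sign_off(): hands the job in; it is judged then, once.
Trained networks look in the newest picture that a camera, given by its name, has taken for a name from the list of things; names that differ only in an ending like _2 or _b are one class to them, and where a whole thing is asked for, a point or a joint stands for the part that bears it (a point fixed in the world has none). Each returns a list of dicts, best first, with "conf" (0 to 1); they miss things now and then, are a little off and sometimes report something else, mostly with a low value. They report only what shows in the picture. A call takes as long as a camera call. They do not tell look-alikes from the thing itself.
- arm.look_for(camera, query): "point" ([row, column] in pixels, amid what is visible of it).
- arm.silhouettes(camera, query): "region" (420x560 bool, what is visible of it) and "point" ([row, column] in pixels, amid what is visible of it).
- arm.place_of(camera, query): "point" ([row, column] in pixels: a listed point, or the origin of a listed thing).
The state is a dict: "clock": time; "joints": joint angles; "dq": joint speeds; "joint_efforts": joint torques, N m; "position": TCP position; "ee_rot": TCP orientation; "force": force on the tool from outside, world axes, zero at the start; "ft_torque": the same for the moment, N m; "width": opening from 0.0 (shut) to 1.0 (fully open); "gripper_force": force on a finger pad.
Only numpy, scipy, OpenCV 4.12 (cv2) and the standard library are available. Lean on these libraries where they do the work, as an engineer would, in place of code of your own. Each camera call takes 0.05 s, during which the arm holds its last target. There are 200 camera calls.

TASK

The grey steel rack on the bench has three slots with spring clips; two of them already hold aluminium covers and one is empty. Take the wide cover, the one as wide as those in the rack, out of the grooved wooden block and push it straight down into the empty slot, past the clips, until it is fully home like its neighbours, then let go. Leave the narrow cover standing in the wooden block.

Things in the scene. Friction and masses are not known exactly. Their poses are not given: they have to be found in the camera images.
- wide_mid (a point): centre (half-way up) of the wide aluminium cover, an upright plate 10 mm thick (its x), 110 wide (y), 100 tall (z), 0.18 kg, alike both ways round. Side notches 6 mm deep, 17 to 38 mm above its lower edge. It stands in a groove (12.5 mm wide, 24 deep) of a wooden block; grip it across its thickness at the middle of the upper edge and lift straight up by 30 mm or more to be free
- narrow_mid (a point): centre (half-way up) of the narrow cover, of the same make but only 76 mm wide (its y), 10 thick, 100 tall; it stands in the other groove of the block and stays there. The fixed block is 126 x 136 mm and 32 high, its two parallel grooves 64 mm apart; either cover may be in either groove
- free_slot (a point): middle of the empty slot, on the rubber strip where the cover's lower edge rests when home, 15 mm above the bench; x through the cover's thickness, y along its width, z up. At each end (46 to 76 mm from the middle along y) a channel 17 mm wide, flared at its top to 38, guides the cover; channels reach 69 mm above this point; the slot is open between them
- clip_rack: grey rack, fixed, 196 x 168 mm, origin under its middle; three slots 60 mm apart along its x, two holding fixed covers whose tops are 115 mm above the bench, any one empty. A spring clip leans in at each slot end and stops a cover's lower edge about 33 mm above the strip; a push of 5 to 15 N over the next 25 mm takes it past, then it drops freely home and the clips sit in its notches
Things that resemble listed ones, but are neither listed nor needed, are in the scene too. What is shaped like the part that bears wide_mid but purple is not meant.

How it is judged:
At the end, for the whole second after the job is handed in: The wide cover stands upright (within 11 degrees) in the rack's empty slot, in line with the slot (within 10 degrees), its centre within 15 mm sideways of the slot's middle, its lower edge down on the rubber strip (within 8 mm), released and at rest (z of wide_mid in the frame of free_slot between 0.042 and 0.058 m and horizontal distance between wide_mid and free_slot below 0.015 m and angle between the x axis of wide_mid and the x axis of free_slot, either way round below 0.17 rad and angle between wide_mid's own z axis and vertical below 0.2 rad and linear speed of wide below 0.02 m/s); the robot touches nothing.
It fails at once if the narrow cover is moved more than 30 mm from where it stood (distance of narrow_mid from where it was at the start of the episode above 0.03 m).
It also fails if it takes over 35 s, if anything falls off the work surface, if the arm or the gripper's body presses on something with over 40 N, if the wrist force passes 120 N, or if a joint passes its speed limit or range.

## Working session

There is one attempt and no reset: what is moved stays moved. The work goes in short steps, Python scripts to look and compute and a shell command to move; the robot and the scene stay as the last step left them, time stands still between calls to the robot, and variables do not carry over. Pictures are saved under pics/ and viewed, at most 10 in all, crops included, and the job is handed in when it is done.

```bash
mkdir -p pics; cat > h.py <<'E'
from cell import arm
import numpy as np, cv2
def proj(cam,P):
    c=arm.get_calibration(cam);T=np.linalg.inv(c["pose"]);p=T[:3,:3]@np.array(P,float)+T[:3,3]
    q=c["intrinsics"]@np.array([p[0],-p[1],-p[2]]);return q[1]/q[2],q[0]/q[2]
def ray(cam,rc):
    c=arm.get_calibration(cam);d=np.linalg.inv(c["intrinsics"])@np.array([rc[1],rc[0],1.])
    d=c["pose"][:3,:3]@np.array([d[0],-d[1],-d[2]]);return c["pose"][:3,3],d/np.linalg.norm(d)
def atz(cam,rc,z):
    o,d=ray(cam,rc);return o+d*(z-o[2])/d[2]
def tri(a,b):
    (o1,d1),(o2,d2)=ray("top",a),ray("side",b)
    s=np.linalg.lstsq(np.c_[d1,-d2],o2-o1,rcond=None)[0];p,q=o1+s[0]*d1,o2+s[1]*d2
    return (p+q)/2,np.linalg.norm(p-q)
def save(cam,f):
    im=arm.get_image(cam);cv2.imwrite(f,im[...,::-1]);return im
E
python3 - <<'E'
from h import *
np.set_printoptions(precision=3,suppress=True)
s=arm.observe();print(s)
a=save("top","pics/top0.png");b=save("side","pics/side0.png")
for c in("top","side"):
    k=arm.get_calibration(c);print(c,k["intrinsics"],k["pose"],[x for x in k if x not in("intrinsics","pose")])
    for q in("wide_mid","narrow_mid","free_slot","clip_rack"):
        print(c,q,[(np.round(d["point"]),round(d["conf"],2),atz(c,d["point"],{"free_slot":.015,"clip_rack":0}.get(q,.058))) for d in arm.place_of(c,q)])
E
```

```text
{'clock': 0.0, 'joints': array([-0.103,  0.435,  0.025,  1.574, -0.012,  1.134, -0.075]), 'dq': array([ 0.   ,  0.002,  0.001,  0.001,  0.   , -0.001, -0.001]), 'joint_efforts': array([  0.   , -66.785,   0.985, -31.446,  -0.061,   0.043,   0.   ]), 'position': array([ 0.625, -0.   ,  0.404]), 'ee_rot': array([-2.221, -2.221,  0.002]), 'force': array([ 0.075, -0.206,  0.515]), 'ft_torque': array([ 0.003, -0.034,  0.018]), 'gripper_force': 0.0, 'width': 1.0017915032248197}
top [[521.009   0.    287.138]
 [  0.    521.009 206.869]
 [  0.      0.      1.   ]] [[ 0.094  0.975 -0.2    0.34 ]
 [-0.996  0.093 -0.015  0.191]
 [ 0.004  0.201  0.98   0.993]
 [ 0.     0.     0.     1.   ]] []
top wide_mid [(array([263., 290.]), 0.76, array([0.43 , 0.19 , 0.058])), (array([213., 200.]), 0.68, array([0.505, 0.363, 0.058]))]
top narrow_mid [(array([250., 182.]), 0.77, array([0.436, 0.386, 0.058]))]
top free_slot [(array([232., 382.]), 0.71, array([0.508, 0.021, 0.015]))]
top clip_rack [(array([202., 389.]), 0.78, array([0.572, 0.009, 0.   ]))]
side [[529.28    0.    274.947]
 [  0.    529.28  212.53 ]
 [  0.      0.      1.   ]] [[-0.967  0.124 -0.224  0.291]
 [-0.254 -0.379  0.89   1.072]
 [ 0.025  0.917  0.398  0.463]
 [ 0.     0.     0.     1.   ]] []
side wide_mid [(array([228., 325.]), 0.96, array([0.415, 0.203, 0.058])), (array([258., 259.]), 0.61, array([0.497, 0.352, 0.058]))]
side narrow_mid [(array([276., 293.]), 0.75, array([0.431, 0.39 , 0.058]))]
side free_slot [(array([209., 300.]), 0.5, array([0.496, 0.033, 0.015]))]
side clip_rack [(array([210., 270.]), 0.7, array([0.565, 0.027, 0.   ]))]
```

View pics/top0.png

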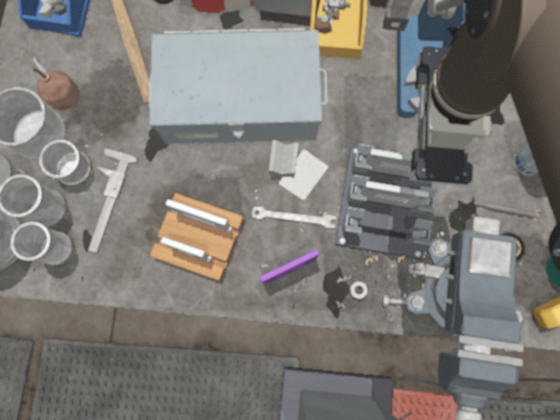

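View pics/side0.png

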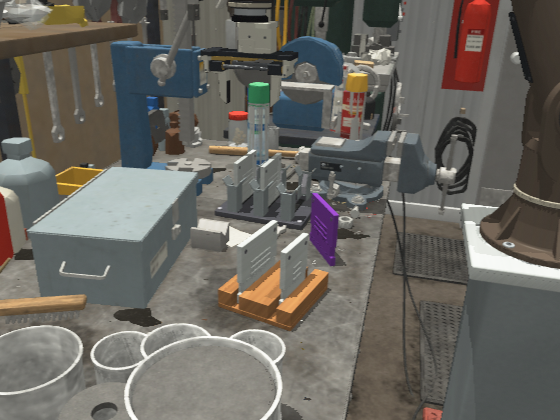

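The top view shows the block at about (237,198), with a wider cover at (213,200) and a shorter one at (250,186). The purple decoy is at (263,290). The rack is at (200,388), with covers at (158,390) and (190,390) and the empty slot near (225,385).

Candidates for wide_mid in the top view are (213,200), narrow (250,186), purple (263,290), and the two rack covers. I choose (213,200) and will check it in a close crop.

```bash
python3 - <<'E'
from h import *
np.set_printoptions(precision=4,suppress=True)
print("wide",tri((213,200),(258,259)),"narrow",tri((250,182),(276,293)),"slot",tri((232,382),(209,300)),"rack",tri((202,389),(210,270)))
im=cv2.imread("pics/top0.png")
A=cv2.resize(im[185:285,145:245],None,fx=4,fy=4,interpolation=cv2.INTER_CUBIC);B=cv2.resize(im[140:260,330:440],(400,436),interpolation=cv2.INTER_CUBIC)[:400]
B=cv2.resize(im[145:260,330:445],(400,400),interpolation=cv2.INTER_CUBIC)
cv2.imwrite("pics/crop1.png",np.hstack([A,B]))
for c in("top","side"):
  for q in("wide_mid","narrow_mid","clip_rack"):
    for d in arm.silhouettes(c,q):
        r,cc=np.nonzero(d["region"]);print(c,q,round(d["conf"],2),np.round(d["point"]),len(r),cv2.minAreaRect(np.c_[cc,r].astype(np.float32)))
E
```

```text
wide (array([0.4991, 0.3603, 0.0643]), np.float64(0.009860642297076568)) narrow (array([0.4338, 0.3862, 0.0562]), np.float64(0.0023191230531137913)) slot (array([0.5045, 0.0205, 0.0102]), np.float64(0.010770594059246262)) rack (array([ 0.5722,  0.0076, -0.0073]), np.float64(0.0032159323225342275))
top wide_mid 0.74 [214. 198.] 714 ((199.05001831054688, 215.34999084472656), (69.88633728027344, 11.384200096130371), 18.434947967529297)
top wide_mid 0.62 [266. 291.] 619 ((290.21234130859375, 266.4642333984375), (10.304747581481934, 63.554046630859375), 64.05770874023438)
top narrow_mid 0.6 [248. 185.] 399 ((186.69386291503906, 248.95077514648438), (52.53010559082031, 8.320502281188965), 19.440034866333008)
top clip_rack 0.87 [217. 378.] 6099 ((389.1122741699219, 200.783203125), (94.75672149658203, 103.89012145996094), 9.637537956237793)
side wide_mid 0.95 [226. 323.] 1444 ((323.1109619140625, 229.00411987304688), (27.684722900390625, 71.35848236083984), 2.12109637260437)
side wide_mid 0.56 [256. 255.] 1907 ((254.5672607421875, 254.70236206054688), (39.403533935546875, 76.57605743408203), 48.99091720581055)
side narrow_mid 0.83 [267. 293.] 1310 ((292.7803649902344, 267.4912109375), (26.778587341308594, 69.98404693603516), 2.2906100749969482)
side narrow_mid 0.65 [204. 269.] 3428 ((265.17999267578125, 193.239990234375), (94.32804870605469, 61.51829147338867), 8.130102157592773)
side clip_rack 0.84 [203. 267.] 3285 ((265.4249267578125, 192.57302856445312), (94.7820816040039, 61.442813873291016), 9.752425193786621)
```

View pics/crop1.png

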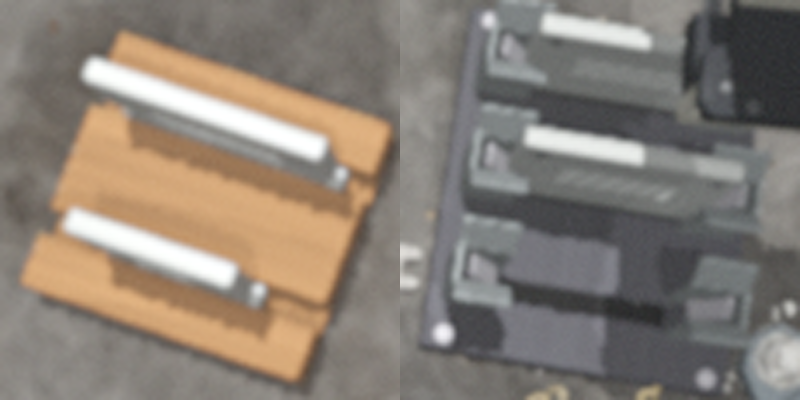

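The crop confirms it: the upper cover in the block is clearly the longer one, running from (203,167) to (222,225). The narrow one is below it, and the empty rack slot is the lowest, with channels at about (222,349) and (231,537-330→). Next I fit the poses from the top edges and overlay the result.

```bash
cat > fit.py <<'E'
from h import *
np.set_printoptions(precision=4,suppress=True)
A=lambda r,c:(185+r/4,145+c/4); k=115/400
B=lambda r,c:(145+r*k,330+c*k)
def edge(n,l,r,z):
    p,q=atz("top",l,z),atz("top",r,z);v=p-q
    print(n,"mid",(p+q)/2,"len",np.linalg.norm(v),"yaw(y axis from world y)",np.arctan2(-v[0],v[1]));return (p+q)/2,np.arctan2(-v[0],v[1])
w=edge("wide",A(72,86),A(148,323),.108)
n=edge("narrow",A(220,66),A(276,235),.108)
m=edge("midcover",B(138,525),B(170,744),.115)
for nm,P in(("s1",B(20,488)),("s2",B(333,443)),("s3",B(378,706))): print(nm,atz("top",P,.01))
E
cat > ov.py <<'E'
from h import *
def box(im,cam,c,yaw,sx,sy,z0,z1,col):
    x=np.array([np.cos(yaw),np.sin(yaw)]);y=np.array([-x[1],x[0]]);P={}
    for i in(-1,1):
        for j in(-1,1):
            for z in(z0,z1):
                h=np.array(c[:2])+x*i*sx/2+y*j*sy/2;r=proj(cam,[*h,z]);P[i,j,z]=(int(round(r[1]*16*S)),int(round(r[0]*16*S)))
    for a in P:
        for b in P:
            if a<b and sum(u!=v for u,v in zip(a,b))==1: cv2.line(im,P[a],P[b],col,1,cv2.LINE_AA,4)
S=4
def overlay(fs,boxes,crops,out):
    o=[]
    for cam,f,(r0,r1,c0,c1) in zip(("top","side"),fs,crops):
        im=cv2.resize(cv2.imread(f),None,fx=S,fy=S,interpolation=cv2.INTER_CUBIC)
        for b in boxes: box(im,cam,*b)
        o.append(cv2.resize(im[r0*S:r1*S,c0*S:c1*S],(800,300)))
    cv2.imwrite(out,np.vstack(o))
E
python3 - <<'E'
from fit import *; from ov import overlay
(wm,wy),(nm,ny),(mm,my)=w,n,m
fs=mm[:2]-.06*np.array([np.cos(my),np.sin(my)]);print("slot",fs,my)
rk=mm[:2]
overlay(["pics/top0.png","pics/side0.png"],[(wm,wy,.01,.11,.008,.108,(0,0,255)),(nm,ny,.01,.076,.008,.108,(0,255,0)),(mm,my,.01,.11,.015,.115,(255,0,0)),(fs,my,.017,.152,.015,.084,(0,255,255)),(mm,my,.196,.168,0,0.004,(255,0,255))],
 [(140,260,140,460),(140,320,200,360)],"pics/ov1.png")
E
```

```text
wide mid [0.4967 0.3603 0.108 ] len 0.10878011479341644 yaw(y axis from world y) -0.21750018481593666
narrow mid [0.435  0.3753 0.108 ] len 0.07679998093073344 yaw(y axis from world y) -0.2229043316490627
midcover mid [ 0.5882 -0.1819  0.115 ] len 0.10925410240147844 yaw(y axis from world y) -0.055453173741667715
s1 [ 0.6883 -0.1431  0.01  ]
s2 [ 0.5068 -0.1228  0.01  ]
s3 [ 0.4956 -0.2664  0.01  ]
slot [ 0.5283 -0.1786] -0.055453173741667715
```

View pics/ov1.png

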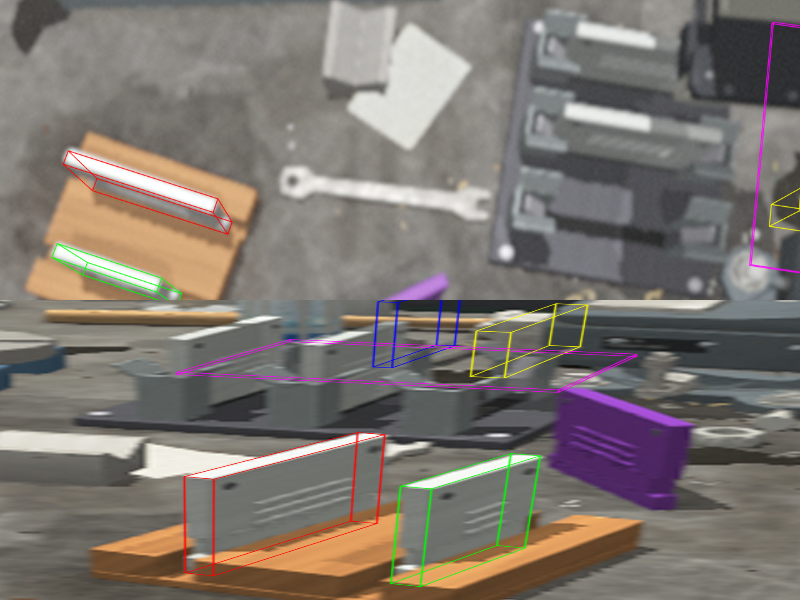

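The wide and narrow boxes fit in both views. The rack is off because I forgot the 400-pixel offset of the right-hand panel, so I'm fixing that.

```bash
sed -i 's/330+c\*k/330+(c-400)*k/' fit.py; python3 - <<'E'
from fit import *; from ov import overlay
(wm,wy),(nm,ny),(mm,my)=w,n,m
fs=mm[:2]-.06*np.array([np.cos(my),np.sin(my)]);print("slot",fs,my)
overlay(["pics/top0.png","pics/side0.png"],[(mm,my,.01,.11,.015,.115,(255,0,0)),(fs,my,.017,.152,.084,.084,(0,255,255)),(fs,my,.01,.11,.015,.0151,(0,0,255)),(mm,my,.196,.168,0,0.004,(255,0,255))],
 [(145,265,330,450),(140,240,210,310)],"pics/ov2.png")
g=wm[:2]
s=arm.observe();yaw=np.arctan2
from scipy.spatial.transform import Rotation as R
print(R.from_rotvec(s["ee_rot"]).as_matrix())
E
```

```text
wide mid [0.4967 0.3603 0.108 ] len 0.10878011479341644 yaw(y axis from world y) -0.21750018481593666
narrow mid [0.435  0.3753 0.108 ] len 0.07679998093073344 yaw(y axis from world y) -0.2229043316490627
midcover mid [0.5692 0.017  0.115 ] len 0.10977414880924992 yaw(y axis from world y) -0.0545939594191805
s1 [0.6666 0.0828 0.01  ]
s2 [0.486  0.0951 0.01  ]
s3 [ 0.475  -0.0492  0.01  ]
slot [0.5093 0.0202] -0.0545939594191805
[[ 0.0001  1.      0.    ]
 [ 1.     -0.0001  0.    ]
 [ 0.      0.     -1.    ]]
```

View pics/ov2.png

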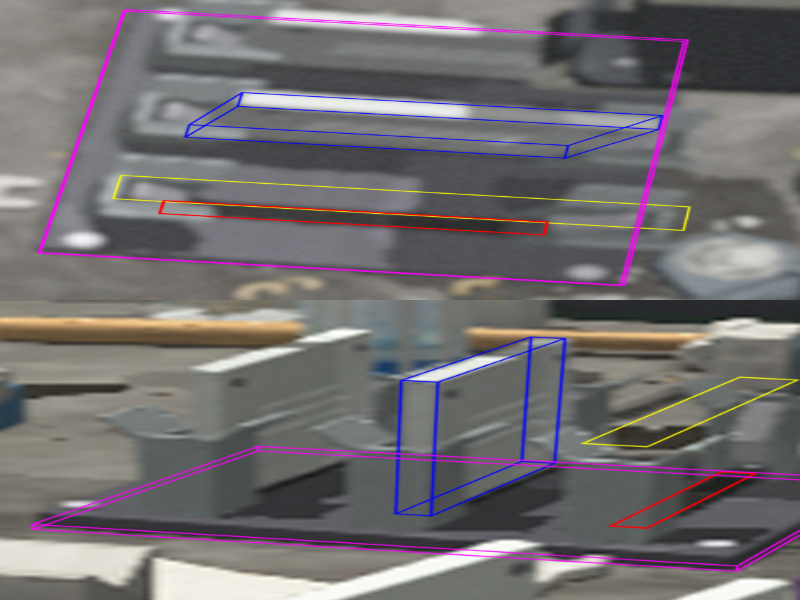

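The rack outline, the middle cover and the slot agree with the image and with the network's slot estimate of (0.508, 0.021). Tool x is world +y, tool y is world +x, and a roll of +0.217 gives a yaw of −0.217. I'll move above the wide cover with the fingers partly open at 40 mm, so they clear the narrow cover.

```bash
python3 -m inch '0.042 -0.015 0 0 0.04; 0.085 -0.030 0 0 0.04; 0.127 -0.045 0 0 0.04; 0.170 -0.060 0 0 0.04; 0.212 -0.075 0 0 0.04' 30
python3 -m inch '0.042 -0.015 0 0.07 0.04; 0.085 -0.030 0 0.14 0.04; 0.127 -0.045 0 0.218 0.04; 0.148 -0.053 0 0.218 0.04; 0.148 -0.053 0 0.218 0.04'
```

```text
clock: 1.3
position: [0.5492, 0.2137, 0.4049]
ee_rot: [2.222, 2.221, 0.001]
force: [0.2, -1.2, -1.2]
width: 0.615
gripper_force: 0.0
clock: 1.8
position: [0.4945, 0.3645, 0.4046]
ee_rot: [-2.441, -1.973, -0.001]
force: [-0.3, -1.1, 0.2]
width: 0.436
gripper_force: 0.0
```

```bash
python3 -m inch '0 0 0.03 0 0.04; 0 0 0.06 0 0.04; 0 0 0.09 0 0.04; 0 0 0.1 0 0.04; 0 0 0.1 0 0.04'
python3 - <<'E'
from h import *
from scipy.spatial.transform import Rotation as R
np.set_printoptions(precision=4,suppress=True)
s=arm.observe();M=R.from_rotvec(s["ee_rot"]).as_matrix();print(s["position"],np.arctan2(M[1,1],M[0,1]),M[:,2])
g=np.array([.4967,.3603])-s["position"][:2];print("off in tool",M[:2,:2].T@g)
a=save("top","pics/t1.png");b=save("side","pics/s1.png")
tip=s["position"]-np.array([0,0,.178]);print("tip px",proj("side",tip),proj("top",tip))
o=[cv2.resize(x[...,::-1][r:r+120,c:c+160],(400,300),interpolation=cv2.INTER_CUBIC) for x,r,c in((a,160,120),(b,200,190))]
cv2.imwrite("pics/c1.png",np.hstack(o))
E
```

```text
clock: 2.3
position: [0.4971, 0.359, 0.3036]
ee_rot: [2.45, 1.965, -0.004]
force: [0.1, -0.3, 1.2]
width: 0.434
gripper_force: 0.0
[0.4971 0.359  0.3036] -0.21890520648049225 [-0.0019 -0.0021 -1.    ]
off in tool [ 0.0011 -0.0007]
tip px (np.float64(221.8828767095003), np.float64(257.9001001144027)) (np.float64(210.2779480007607), np.float64(195.03773408767745))
```

View pics/c1.png

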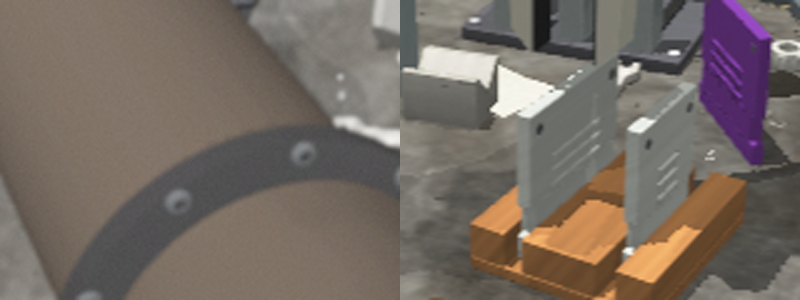

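The top view is hidden by the arm. The side crop shows the fingers at about columns 535 and 608, straddling the wide cover's upper edge, with its middle at about (80,568). I'll descend and grip.

```bash
python3 -m inch '0 0 0.02 0 0.04; 0 0 0.04 0 0.04; 0 0 0.048 0 0.04; 0 0 0.048 0 0.04; 0 0 0.048 0 0.0' 40
python3 -m inch '0 0 0 0 0; 0 0 0 0 0; 0 0 0 0 0; 0 0 0 0 0; 0 0 0 0 0' 40
```

```text
clock: 2.9
position: [0.4975, 0.3603, 0.2581]
ee_rot: [2.45, 1.966, 0.003]
force: [0.6, -0.2, 0.1]
width: 0.387
gripper_force: 0.0
clock: 3.4
position: [0.4972, 0.3601, 0.2572]
ee_rot: [2.45, 1.966, 0.001]
force: [-0.7, 0.0, 5.1]
width: 0.106
gripper_force: 40.0
```

```bash
python3 -m inch '0 0 -0.01 0 0; 0 0 -0.03 0 0; 0 0 -0.06 0 0; 0 0 -0.1 0 0; 0 0 -0.14 0 0' 50
python3 -m inch '0 0 -0.02 0 0; 0 0 -0.02 0 0'
python3 - <<'E'
from h import *
from scipy.spatial.transform import Rotation as R
np.set_printoptions(precision=4,suppress=True)
s=arm.observe();M=R.from_rotvec(s["ee_rot"]).as_matrix();print(s["position"],np.arctan2(M[1,1],M[0,1]),s["width"],s["force"])
print("to slot, tool axes",M[:2,:2].T@(np.array([.5093,.0202])-s["position"][:2]))
for q in("wide_mid","narrow_mid"):print(q,[(d["point"],round(d["conf"],2)) for d in arm.place_of("side",q)])
print("expected wide",proj("side",s["position"]-[0,0,.199]))
E
```

```text
clock: 3.9
position: [0.4966, 0.3597, 0.3982]
ee_rot: [-2.45, -1.967, 0.002]
force: [0.6, 0.6, -1.4]
width: 0.105
gripper_force: 49.9
clock: 4.1
position: [0.4974, 0.3604, 0.4207]
ee_rot: [-2.45, -1.966, -0.01]
force: [0.2, 0.1, -1.5]
width: 0.105
gripper_force: 49.9
[0.4974 0.3604 0.4207] -0.21812979883331415 0.10521934521121458 [ 0.2391  0.0876 -1.5049]
to slot, tool axes [-0.3295  0.0852]
wide_mid [([228.6, 322.8], 0.83), ([262.8, 257.8], 0.66)]
narrow_mid [([275.6, 296.1], 0.65)]
expected wide (np.float64(162.5410856385735), np.float64(258.26789233552955))
```

The plate is held: the opening is 9.7 mm and its weight shows as 1.5 N. (The networks searched the old picture, so I'm ignoring that result.) I'll carry it to above the slot.

```bash
python3 -m inch '-0.03 0.008 0 0 0; -0.07 0.018 0 0 0; -0.11 0.028 0 0 0; -0.15 0.039 0 0 0; -0.19 0.049 0 0 0'
python3 -m inch '-0.04 0.010 0 -0.05 0; -0.08 0.021 0 -0.1 0; -0.11 0.028 0 -0.158 0; -0.135 0.035 0 -0.158 0; -0.1395 0.036 0 -0.158 0'
python3 -m inch '0 0 0 0 0; 0 0 0 0 0'
cat > chk.py <<'E'
from h import *; from ov import overlay
from scipy.spatial.transform import Rotation as R
import sys
np.set_printoptions(precision=4,suppress=True)
n=sys.argv[1];s=arm.observe();M=R.from_rotvec(s["ee_rot"]).as_matrix();y=np.arctan2(M[1,1],M[0,1]);p=s["position"]
print(p,"yaw",y,M[:,2],s["width"],s["force"],"tool off to slot",M[:2,:2].T@(np.array([.5093,.0202])-p[:2]))
save("top",f"pics/t{n}.png");save("side",f"pics/s{n}.png")
zl=p[2]-.249
overlay([f"pics/t{n}.png",f"pics/s{n}.png"],[(p,y,.01,.11,zl,zl+.1,(0,0,255)),((.5093,.0202),-.06,.017,.152,.084,.084,(0,255,255))],[(130,260,280,460),(100,240,200,340)],f"pics/o{n}.png")
for c in("top","side"):
  for q in("wide_mid","narrow_mid"):print(c,q,[(d["point"],round(d["conf"],2)) for d in arm.place_of(c,q)])
print("expected wide",proj("side",[p[0],p[1],zl+.05]))
E
python3 chk.py 2
```

```text
clock: 4.7
position: [0.5031, 0.162, 0.4148]
ee_rot: [-2.449, -1.966, 0.005]
force: [0.8, 0.1, -1.7]
width: 0.105
gripper_force: 49.9
clock: 5.2
position: [0.5081, 0.0161, 0.415]
ee_rot: [-2.292, -2.147, 0.006]
force: [-0.8, -0.5, -1.1]
width: 0.107
gripper_force: 49.9
clock: 5.4
position: [0.5085, 0.0209, 0.4158]
ee_rot: [-2.285, -2.154, 0.002]
force: [-0.2, 0.8, -1.0]
width: 0.107
gripper_force: 49.9
[0.5085 0.0209 0.4158] yaw -0.05903319307986315 [-0.0018  0.0003 -1.    ] 0.10675189598398455 [-0.2055  0.7534 -1.0279] tool off to slot [-0.0007  0.0009]
top wide_mid [([264.9, 286.9], 0.98), ([210.6, 404.5], 0.86)]
top narrow_mid [([250.8, 185.8], 0.61)]
side wide_mid [([225.7, 324.9], 0.88), ([117.2, 301.4], 0.71)]
side narrow_mid [([272.0, 293.2], 0.57), ([208.9, 299.8], 0.51)]
expected wide (np.float64(115.31929920181412), np.float64(299.9503347182662))
```

View pics/o2.png

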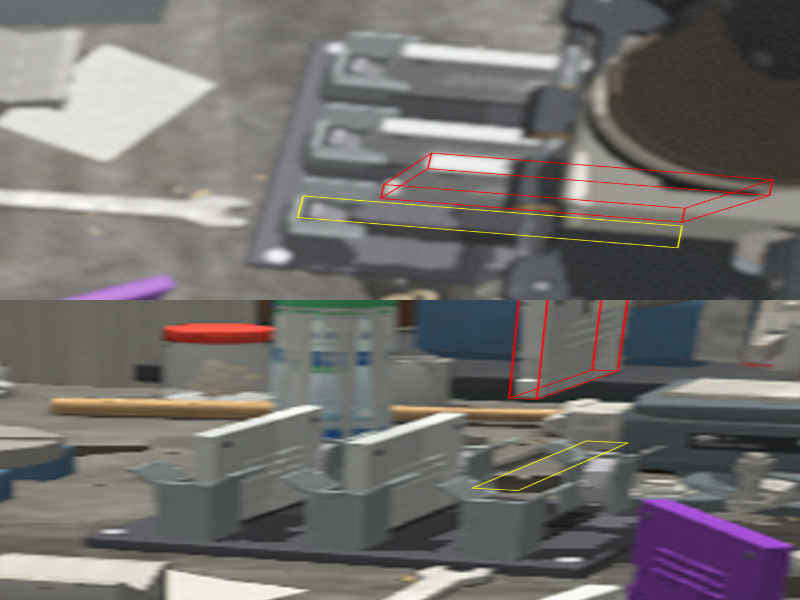

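The red held-plate box matches the plate in both views. The channel outline sits on the empty slot, with its left end at crop (487,497). I'll lower into the channels to just above the clips.

```bash
python3 -m inch '0 0.001 0.03 0 0; 0 0.001 0.06 0 0; 0 0.001 0.08 0 0; 0 0.001 0.09 0 0; 0 0.001 0.1 0 0' 60
python3 -m inch '0 0 0.005 0 0; 0 0 0.01 0 0; 0 0 0.01 0 0'
python3 -c "
from cell import arm;s=arm.observe();print(s['position'],s['force'],s['ft_torque'],s['width'])"
```

```text
clock: 6.2
position: [0.5099, 0.0201, 0.3165]
ee_rot: [2.287, 2.154, 0.0]
force: [-0.3, 0.8, -1.1]
width: 0.106
gripper_force: 59.9
clock: 6.5
position: [0.5098, 0.0199, 0.3067]
ee_rot: [2.287, 2.154, 0.0]
force: [-0.2, -0.5, -1.2]
width: 0.106
gripper_force: 59.9
[0.50980901 0.01987208 0.30669564] [-0.2173606  -0.45502054 -1.19792119] [0.01507757 0.08092842 0.03722706] 0.10558306960072611
```

Inside the channels with no side contact. Now the push past the clips.

```bash
python3 -m inch '0 0 0.006 0 0; 0 0 0.012 0 0; 0 0 0.018 0 0; 0 0 0.018 0 0'
python3 -m inch '0 0 0.006 0 0; 0 0 0.012 0 0; 0 0 0.016 0 0; 0 0 0.016 0 0'
```

```text
clock: 6.9
position: [0.5101, 0.0199, 0.2883]
ee_rot: [2.287, 2.153, 0.001]
force: [2.6, 0.1, -3.0]
width: 0.105
gripper_force: 59.9
clock: 7.3
position: [0.5093, 0.0198, 0.2716]
ee_rot: [-2.286, -2.153, 0.002]
force: [0.5, 0.8, -8.0]
width: 0.106
gripper_force: 59.9
```

```bash
python3 -m inch '0 0 0.003 0 0; 0 0 0.006 0 0; 0 0 0.008 0 0; 0 0 0.008 0 0'
python3 chk.py 3
```

```text
clock: 7.7
position: [0.5097, 0.0199, 0.2645]
ee_rot: [-2.287, -2.154, 0.0]
force: [0.4, -0.2, -2.6]
width: 0.1
gripper_force: 59.9
[0.5097 0.0199 0.2645] yaw -0.06003740119085316 [-0.0003 -0.     -1.    ] 0.10018149055582079 [ 0.3827 -0.2012 -2.5869] tool off to slot [ 0.0003 -0.0004]
top wide_mid [([266.0, 287.2], 0.84), ([225.7, 387.7], 0.7)]
top narrow_mid [([250.8, 184.2], 0.71)]
side wide_mid [([225.5, 324.0], 0.77), ([185.6, 296.7], 0.65)]
side narrow_mid [([269.8, 293.1], 0.81)]
expected wide (np.float64(184.53907038543488), np.float64(296.4253147663935))
```

View pics/o3.png

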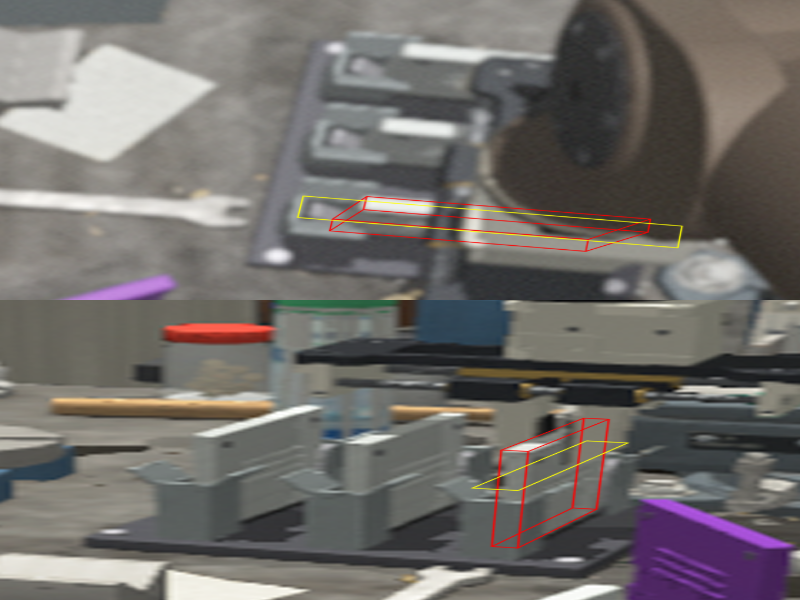

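The plate is at neighbour height, with its top at about crop (450,515) on the predicted box. I'll feel for the strip with a small extra push.

```bash
python3 -m inch '0 0 0.001 0 0; 0 0 0.002 0 0; 0 0 0.002 0 0'
python3 -m inch '0 0 0.001 0 0; 0 0 0.002 0 0; 0 0 0.002 0 0'
```

```text
clock: 8.3
position: [0.5099, 0.0198, 0.2641]
ee_rot: [2.287, 2.153, 0.001]
force: [-5.8, 1.1, 15.9]
width: 0.105
gripper_force: 60.0
clock: 8.6
position: [0.5101, 0.0198, 0.264]
ee_rot: [2.287, 2.153, 0.003]
force: [-11.9, -0.7, 42.8]
width: 0.105
gripper_force: 60.1
```

The push meets a firm stop at the expected height (TCP 0.264, lower edge 0.015), so the plate is home. I'll relieve the load, open to 30 mm and retreat upward.

```bash
python3 -m inch '0 0 -0.002 0 0; 0 0 -0.003 0 0.03; 0 0 -0.003 0 0.03; 0 0 -0.003 0 0.03; 0 0 -0.003 0 0.03'
python3 -m inch '0 0 -0.01 0 0.03; 0 0 -0.03 0 0.03; 0 0 -0.06 0 0.03; 0 0 -0.1 0 0.03; 0 0 -0.14 0 0.03'
python3 -m inch '0.05 0 0 0 0.03; 0.1 0 0 0 0.03; 0.13 0 0 0 0.03; 0.13 0 0 0 0.03'
python3 chk.py 4
python3 - <<'E'
from ov import *
overlay(["pics/t4.png","pics/s4.png"],[((.5093,.0202),-.06,.01,.11,.015,.115,(0,0,255))],[(130,260,280,460),(140,240,200,340)],"pics/o5.png")
E
```

```text
clock: 9.1
position: [0.5097, 0.0198, 0.2635]
ee_rot: [-2.287, -2.154, 0.001]
force: [-0.1, 0.4, 0.9]
width: 0.325
gripper_force: 0.0
clock: 9.6
position: [0.5094, 0.0197, 0.4056]
ee_rot: [-2.287, -2.153, 0.001]
force: [1.0, -0.1, 0.1]
width: 0.327
gripper_force: 0.0
clock: 10.0
position: [0.5169, 0.1548, 0.4043]
ee_rot: [-2.278, -2.161, -0.003]
force: [-0.3, -0.3, -0.8]
width: 0.327
gripper_force: 0.0
[0.5169 0.1548 0.4043] yaw -0.05280515674862403 [ 0.0004  0.0025 -1.    ] 0.32723919167985527 [-0.33  -0.262 -0.751] tool off to slot [-0.1348 -0.0005]
top wide_mid [([267.5, 288.0], 0.67)]
top narrow_mid [([250.1, 184.8], 0.71)]
side wide_mid [([184.0, 297.4], 0.72), ([225.6, 323.6], 0.63)]
side narrow_mid [([273.6, 294.4], 0.63)]
expected wide (np.float64(136.88879484751794), np.float64(279.6460906185012))
```

View pics/o5.png

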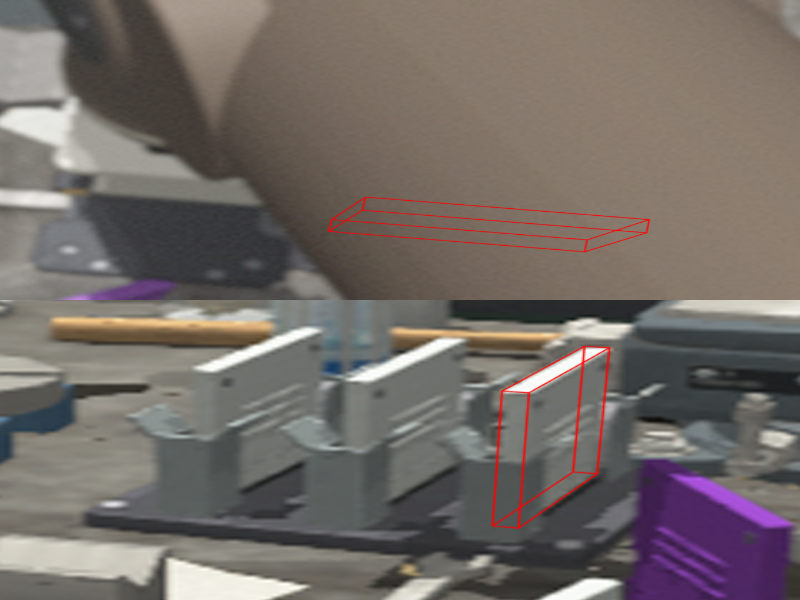

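The side view shows the wide cover fully home in the empty slot, with its top at crop (370,555) matching the predicted box and level with its neighbours. The narrow cover has not moved and the gripper is clear.

```bash
python3 -m inch '0 0 0 0 0.03; 0 0 0 0 0.03'; python3 -c "
from cell import arm;print(arm.sign_off())"
```

```text
clock: 10.5
position: [0.5176, 0.1489, 0.4038]
ee_rot: [2.288, 2.152, -0.0]
force: [0.3, -0.4, -0.1]
width: 0.325
gripper_force: 0.0
the job is handed in; nothing more can be done
None
```

The wide cover is fully home in the empty rack slot, level with its neighbours and released, the narrow cover still stands in the block, and I handed the job in at about 10.5 s; the hand-in returned no verdict.

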